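Knock the crept hinge pin of the medicine cabinet back home

ROBOT

A 6-joint arm with a two-finger parallel gripper is mounted at the origin on the work surface. World frame = base frame: x ahead of the robot, y to its left, z up, the work surface at z = 0. Lengths are in m, angles in rad, forces in N, time in s.
With the tool pointing down it reaches from about 0.425 to 0.95 m from the base axis. Payload 3.5 kg.
Tool frame: the origin (TCP) lies at the centre of the arm's flange, where the gripper is bolted on; the fingertips stand 173 mm ahead of it and the grasp point (between the pads) lies tcp_to_grasp ahead of it (tcp_to_grasp is the distance from the TCP to the grasp point, in m); z points along the fingers, y is the direction in which the jaws open and shut (so a half turn about z gives the same grasp; the last joint's range is limited). The gripper opens to 85 mm and grips with 20 to 120 N. Pads are 22 mm wide; open, the fingers measure 114 mm over their backs; the gripper's body (76 mm by 85 mm) begins 54 mm behind the grasp point. The pads swing forward as they close: fully open they stand 13 mm farther back than shut.
Start: joints at [0.956, 0.286, 1.577, -0, 1.279, -0.15], TCP at [0.303, 0.603, 0.405] pointing down, gripper open.
Joint ranges: [-2.77, 2.77], [-0.9, 2.22], [0.21, 2.48], [-1.53, 4.67], [0.24, 2.81], [-2.84, 2.84]. Speed limits (rad/s): [2.79, 2.79, 3.14, 3.14, 3.14, 3.14].

INTERFACE

Orientations are given as a rotation vector (axis times angle).
In Python, from plant import state, grab_frame, calibration, hand_in, tcp_to_grasp gives the robot as it stands.
- The arm moves only by the shell command python3 -m crank 'ROWS' [OPENING] [FORCE]. ROWS is text: rows parted by semicolons, each of 6 numbers parted by spaces: the shift along the tool's x, y, z in cm, then the turn, a rotation vector about the tool's x, y, z in degrees. In form: dx dy dz ax ay az; .... A call has 1 to 8 rows; each row is the pose to reach, as a shift and turn from the pose commanded when the call began, along the tool's axes at that moment; what a row does not reach only later rows make up. A row lasts 1/10 s, in which the tool goes at most 50 mm and 8.59 degrees, less where a joint would pass 70% of its speed; a pose out of reach is approached as far as the arm can. A call with a gripper value outside its range is refused whole. OPENING is the gripper command: -1 is fully open, 1 is shut, values between are in proportion, set as the call begins (- or left out, the last holds). The fingers move at their own pace and stop on an object; FORCE is the grip in N (left out, the last holds). Time passes only in rows, so rows that repeat a pose let the fingers close. It gives the time, the measured TCP pose, the force and the opening at its end, in the units of the state.
- state(): the state, without advancing time (a new reading comes with each control period).
- grab_frame(name): name is "scene" or "top"; returns the picture (400x640x3 uint8, red, green, blue); there is no depth.
- calibration(name): a dict with "fx", "fy", "cx", "cy" (pixels), "distortion" ([k1, k2, p1, p2, k3] as OpenCV has them; the pictures are not rectified), "T" (4x4, takes a point from camera to world coordinates). Camera axes: x right, y up, looking along -z (the intrinsics and any distortion apply to the point x, -y, -z); pixel columns grow to the right and rows downward; lengths in m; the calibration is good to about 2 mm. A picture is of the moment at which its call begins. calibration takes no time and is no camera call.
- hand_in(): hands the job in, once; it reports no verdict.
The state is a dict: "time": time; "q": joint angles; "qd": joint speeds; "joint_torque": joint torques, N m; "tcp_pos": TCP position; "tcp_rot": TCP orientation; "force": force on the tool from outside, world axes, zero at the start; "ft_torque": the same for the moment, N m; "gripper_width": finger opening in m.
Only numpy, scipy, OpenCV 4.12 (cv2) and the standard library are available. Lean on these libraries where they do the work, as an engineer would, in place of code of your own. Each camera call takes 0.05 s, during which the arm holds its last target.

TASK

The top hinge pin of the medicine cabinet has crept up. Swing the cabinet door fully shut first, then take the mallet and knock the orange-headed pin down with it, by brisk blows rather than a slow push and never with the hand, until its head sits on the hinge barrel, without the mallet hitting the plastic cabinet or its door. Stand the mallet back upright on its striking face with its head wholly on the round cork mat, let go, and leave the other things on the plank where they are.

Things in the scene. Friction and masses are not known exactly. Their poses are not given: they have to be found in the camera images.
- cabinet: White plastic medicine cabinet, fixed on the 20 mm thick plank: 110 deep (x) x 200 wide (y) x 190 mm high, origin at the centre of its underside (20 mm above the work surface). Its open front looks along its own -x, roughly to the robot. The door's vertical hinge axis stands at (-63, +100) mm in the cabinet's own x, y.
- cabinet_door (a joint): Door angle: 0 = fully shut (a stop there), grows as it opens towards the robot, up to 1.5; starts part open at 0.3 to 0.75 and stays where it is left (0.15 N m of hinge friction). Shut, the door runs from the hinge along the cabinet's -y; at angle q that direction is turned by q clockwise seen from above.
- door_edge (a point): Top corner of the free edge of the door, on its outer face; moves with it. Panel 10 mm thick, from 10 to 198 mm from the hinge axis, from 26 to 204 mm above the work surface; its outer face lies 4 mm outside the plane through the hinge axis. A grey knob 18 mm in diameter sticks 19 mm out of that face at mid height, 175 mm from the hinge.
- hinge_pin (a joint): How far the pin has been driven, in m: 0.016 = fully home (head on the barrel, hard stop); it starts between 0 and 0.005, i.e. 11 to 16 mm proud. A split spring pin: it grips by friction, moves under about 8 N of push and stays where it is left. A blow that drives it at over 30 mm/s counts as brisk (100 to 150 mm/s from a few cm above is plenty).
- pin_top (a point): Centre of the flat top of the pin's orange head, a disc 18 mm in diameter and 5 mm thick; it goes straight down as the pin is driven. The pin stands on the door's hinge axis, in front of the cabinet's left corner. With the pin home this point is 223 mm above the work surface, 13 mm above the cabinet's top.
- top_hinge: Fixed steel hinge barrel, 18 mm in diameter, that carries the pin; origin on the hinge axis at the level of the cabinet's underside; barrel top 198 mm above the origin.
- mallet_head (a point): Centre of the mallet's head, a black rubber cylinder 42 mm in diameter and 60 mm tall, axis along this point's z, standing upright on one flat striking face (30 mm below this point). The handle points along this point's -x, roughly to the robot at the start. Mallet about 0.3 kg, nearly all in the head.
- mallet_grip (a point): Point on the centre line of the mallet's pale wooden handle, 55 mm from the head's axis, at the height of the head's centre. The handle is 22 mm wide (y) and 18 mm tall (z), straight, and ends 170 mm from the head's axis.
- mallet: The same mallet; origin at the centre of the striking face it stands on.
- mat_top (a point): Centre of the top face of the round cork mat, 110 mm in diameter, 4 mm thick, fixed on the plank; the mallet's head stands on it at the start.
- thermometer: Grey pistol-shaped infrared thermometer lying on its side, 150 mm long, 36 mm tall, its grip sticking out about 100 mm along its -y; origin under the middle of its barrel. Leave alone.
- mug: Blue ceramic mug, 80 mm in diameter, 90 mm tall, origin under its centre. Leave alone.
- pill_tube: Purple plastic pill tube with a lid, 36 mm in diameter, 79 mm tall, upright, origin under its centre. Leave alone.
- tongue_depressor: Flat stainless steel tongue depressor, 148 x 18 x 4 mm, lying along its x, origin under its centre. Leave alone.
Not all that is in view belongs to the job. What is shaped like the mallet but green is not meant.

How it is judged:
By the outcome, as a careful person would: the job done as asked, in the order asked, and still so for the second after the job is handed in, with the robot touching nothing.
It also fails if it takes over 61 s, if anything falls off the work surface, if the arm or the gripper's body presses on something with over 40 N, if the wrist force passes 120 N, or if a joint passes its speed limit or range.

## Working session

There is one attempt and no reset: what is moved stays moved. The work goes in short steps, Python scripts to look and compute and a shell command to move; the robot and the scene stay as the last step left them, time stands still between calls to the robot, and variables do not carry over. Pictures are saved under pics/ and viewed, and the job is handed in when it is done.

```bash
mkdir -p pics; ls; python3 - <<'E'
from plant import *
import cv2,numpy as np
print(state()); print(tcp_to_grasp)
for n in("scene","top"):
    cv2.imwrite(f"pics/{n}0.png",grab_frame(n)[:,:,::-1]); c=calibration(n); print(n,c)
E
```

```text
pics
{'time': 0.0, 'q': array([ 9.55960883e-01,  2.87187072e-01,  1.57818508e+00, -1.53430437e-05,
        1.27860011e+00, -1.50050210e-01]), 'qd': array([ 0.00050977,  0.00066927, -0.00129991,  0.00053656, -0.00106965,
        0.00012459]), 'joint_torque': array([-5.51878584e-04, -4.05989027e+01, -2.92619920e+01, -1.53623491e-04,
        6.03590408e-03, -5.04708296e-06]), 'tcp_pos': array([0.30241317, 0.60318325, 0.40332804]), 'tcp_rot': array([-0.72332054, -3.05628964,  0.00347548]), 'force': array([ 0.29744151, -0.1238786 , -0.47764865]), 'ft_torque': array([ 0.01835497,  0.02501635, -0.06418141]), 'gripper_width': 0.08539124525875885}
0.1547
scene {'fx': 363.86241642131506, 'fy': 363.86241642131506, 'cx': 312.7836117960114, 'cy': 198.43974784747667, 'distortion': array([0.00298253, 0.        , 0.        , 0.        , 0.        ]), 'T': array([[ 0.72684395, -0.48090918,  0.49033075,  1.0130192 ],
       [ 0.68678917,  0.50446327, -0.5232948 , -0.70452118],
       [ 0.00430343,  0.7171075 ,  0.69694929,  0.97361084],
       [ 0.        ,  0.        ,  0.        ,  1.        ]])}
top {'fx': 464.0934656427375, 'fy': 464.0934656427375, 'cx': 323.2903861914475, 'cy': 196.77814575070516, 'distortion': array([-0.0087391,  0.       ,  0.       ,  0.       ,  0.       ]), 'T': array([[ 0.01921536,  0.99778591, -0.06367145,  0.31111181],
       [-0.99967313,  0.02024779,  0.01560951, -0.06938007],
       [ 0.01686415,  0.06335069,  0.99784883,  1.69398467],
       [ 0.        ,  0.        ,  0.        ,  1.        ]])}
```

View pics/scene0.png

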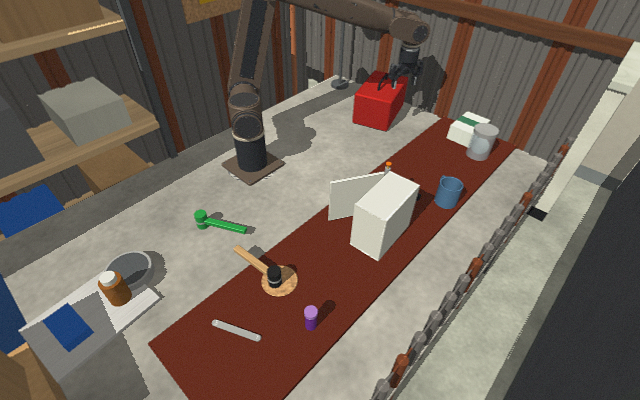

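View pics/top0.png

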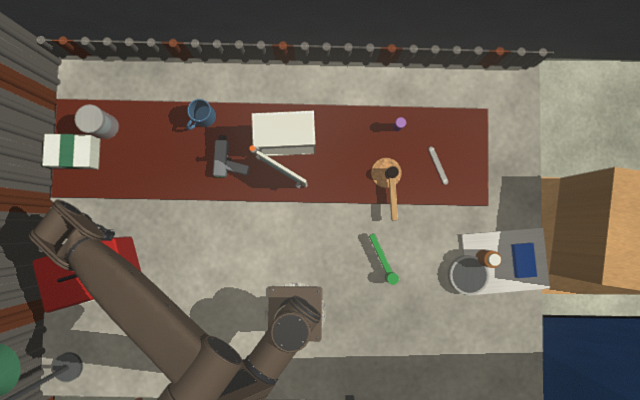

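The scene view shows the mallet (head ~(274,275)) on the cork mat, and the door part open with the orange pin at about (388,165). The top view shows the pin at (253,149), the door edge near (304,184), the mallet head at (391,172) and the thermometer at (225,160).

```bash
cat > h.py <<'E'
import cv2,numpy as np
from plant import *
def ray(n,u,v):
    c=calibration(n);K=np.array([[c['fx'],0,c['cx']],[0,c['fy'],c['cy']],[0,0,1]])
    p=cv2.undistortPoints(np.array([[[u,v]]],float),K,c['distortion'])[0,0]
    d=c['T'][:3,:3]@np.array([p[0],-p[1],-1]);return c['T'][:3,3],d/np.linalg.norm(d)
def onz(n,u,v,z):
    o,d=ray(n,u,v);return o+d*(z-o[2])/d[2]
def proj(n,P):
    c=calibration(n);K=np.array([[c['fx'],0,c['cx']],[0,c['fy'],c['cy']],[0,0,1]])
    T=np.linalg.inv(c['T']);p=T[:3,:3]@np.array(P,float)+T[:3,3];p=p*[1,-1,-1]
    return cv2.projectPoints(p.reshape(1,1,3),np.zeros(3),np.zeros(3),K,c['distortion'])[0].ravel()
def tri(a,b):
    A=np.zeros((3,3));y=np.zeros(3);rs=[ray('scene',*a),ray('top',*b)]
    for o,d in rs:
        M=np.eye(3)-np.outer(d,d);A+=M;y+=M@o
    p=np.linalg.solve(A,y);return p,[np.linalg.norm(np.cross(p-o,d)) for o,d in rs]
def crop(img,x0,y0,x1,y1,s,fn):
    cv2.imwrite(fn,cv2.resize(img[y0:y1,x0:x1,::-1],None,fx=s,fy=s,interpolation=cv2.INTER_NEAREST))
def blob(img,lo,hi,box=None):
    h=cv2.cvtColor(img,cv2.COLOR_RGB2HSV);m=cv2.inRange(h,np.array(lo),np.array(hi))
    if box: k=np.zeros_like(m);x0,y0,x1,y1=box;k[y0:y1,x0:x1]=1;m=m*k
    n,l,s,c=cv2.connectedComponentsWithStats(m)
    return [(c[i].round(2).tolist(),s[i].tolist()) for i in range(1,n) if s[i][4]>8]
E
python3 - <<'E'
from h import *
s=cv2.imread('pics/scene0.png')[:,:,::-1];t=cv2.imread('pics/top0.png')[:,:,::-1]
crop(t,190,90,350,200,5,'pics/t1.png');crop(t,350,140,450,230,6,'pics/t2.png')
crop(s,310,140,430,270,4,'pics/s1.png');crop(s,220,235,310,305,7,'pics/s2.png')
for i,b in((s,(370,150,400,180)),(t,(235,135,270,165))):
    print(blob(i,(3,150,120),(18,255,255),b))
E
```

```text
[([388.44, 163.08], [386, 161, 6, 5, 25])]
[([251.36, 147.88], [249, 145, 6, 6, 25])]
```

View pics/t1.png

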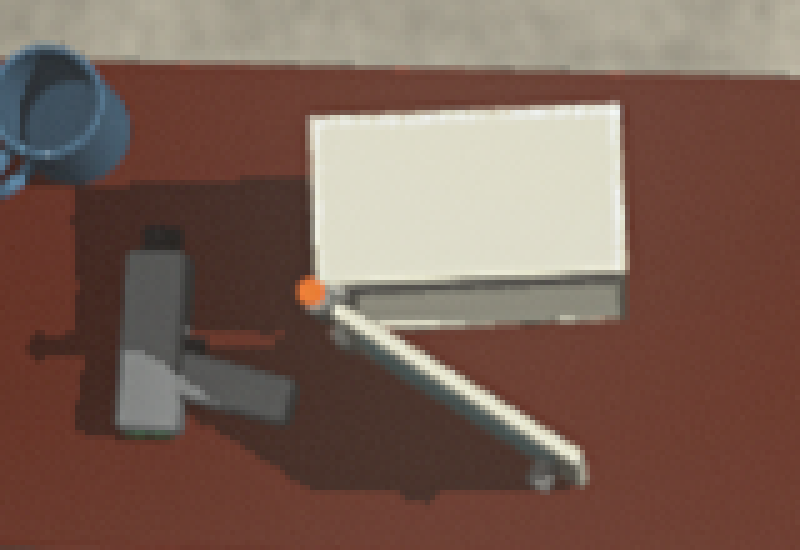

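View pics/t2.png

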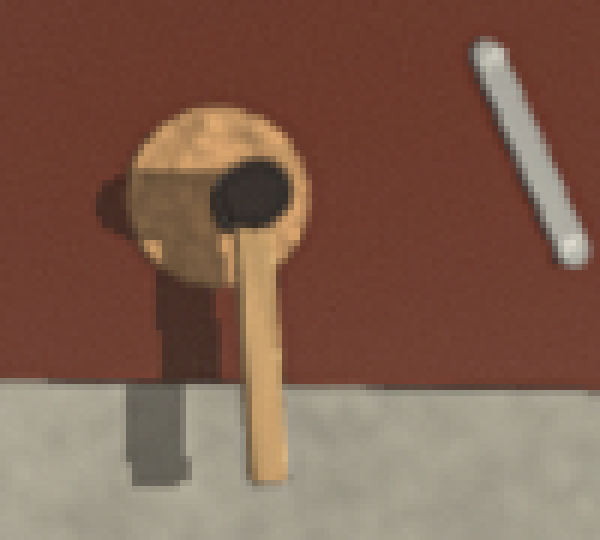

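View pics/s1.png

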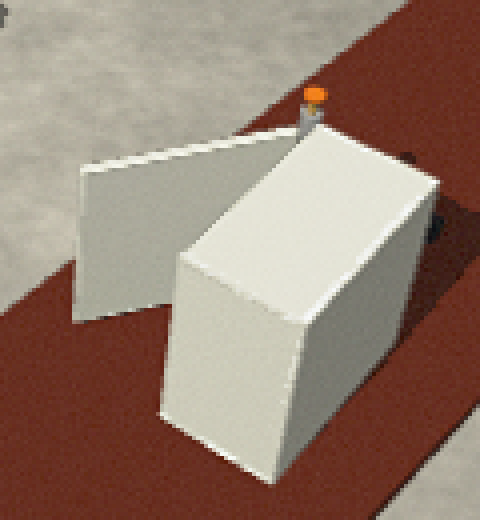

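View pics/s2.png

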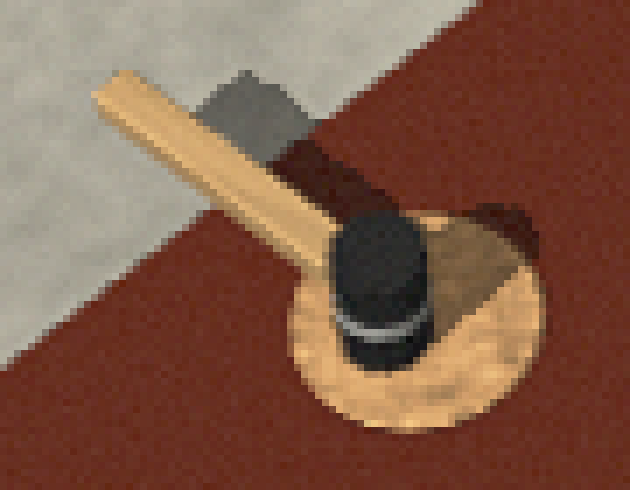

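```bash
python3 - <<'E'
from h import *
np.set_printoptions(precision=4,suppress=True)
print('pin',tri((388.4,162.8),(251.6,147.9)), onz('top',251.6,147.9,.237))
print('mat',onz('top',386.1,172.2,.024)); 
def u(x,y,s,x0,y0): return x/s+x0-.5,y/s+y0-.5
print('mat scene',onz('scene',*u(417,318,7,220,235),.024))
print('head',onz('top',392.25,171.8,.084), onz('scene',*u(380,247,7,220,235),.084))
a=onz('top',*u(257,240,6,350,140),.063);b=onz('top',*u(268,484,6,350,140),.063)
print('handle',a,b,np.arctan2(*(a-b)[[1,0]]))
print('scene handle end',onz('scene',*u(109,84,7,220,235),.063))
# cabinet top corners z=.21
for n,pts in (('top',[(310,116),(621,101),(626,271),(314,284)]),):
    for p in pts: print('cab',onz(n,*u(*p,5,190,90),.21))
for p in [(178,255),(307,323),(438,184),(321,125)]: print('cabS',onz('scene',*u(*p,4,310,140),.21))
print('door edge out',onz('top',*u(584,468,5,190,90),.204),onz('top',*u(577,448,5,190,90),.204), 'sc',onz('scene',*u(80,168,4,310,140),.204))
print('thermo', [onz('top',*u(*p,5,190,90),.05) for p in [(127,250),(187,250),(118,432),(182,432),(295,380),(285,422)]])
E
```

```text
pin (array([0.5559, 0.1386, 0.2348]), [np.float64(0.0015928231371967264), np.float64(0.0015928231371967682)]) [0.5542 0.1373 0.237 ]
mat [ 0.5116 -0.3216  0.024 ]
mat scene [ 0.5149 -0.3207  0.024 ]
head [ 0.5063 -0.3341  0.084 ] [ 0.5099 -0.3321  0.084 ]
handle [ 0.4814 -0.3381  0.063 ] [ 0.3378 -0.346   0.063 ] 0.054793331687381645
scene handle end [ 0.3443 -0.3483  0.063 ]
cab [0.6736 0.1449 0.21  ]
cab [ 0.6881 -0.0561  0.21  ]
cab [ 0.5769 -0.0616  0.21  ]
cab [0.564  0.1391 0.21  ]
cabS [ 0.5786 -0.0615  0.21  ]
cabS [ 0.6878 -0.0518  0.21  ]
cabS [0.6766 0.1405 0.21  ]
cabS [0.5688 0.137  0.21  ]
door edge out [ 0.4492 -0.0371  0.204 ] [ 0.4621 -0.0323  0.204 ] sc [ 0.4569 -0.0336  0.204 ]
thermo [array([0.6128, 0.2953, 0.05  ]), array([0.6137, 0.2527, 0.05  ]), array([0.4823, 0.2972, 0.05  ]), array([0.4832, 0.2519, 0.05  ]), array([0.5221, 0.173 , 0.05  ]), array([0.4919, 0.1792, 0.05  ])]
```

```bash
cat >> h.py <<'E'
from scipy.spatial.transform import Rotation as R
def go(p,yaw_deg):
    "shift (cm, tool axes) and turn (deg) from measured pose to tcp p, tool down with tool x at yaw"
    s=state();A=R.from_rotvec(s['tcp_rot']);d=A.inv().apply(np.array(p)-s['tcp_pos'])*100
    y=np.radians(yaw_deg);x=np.array([np.cos(y),np.sin(y),0]);z=np.array([0,0,-1.]);B=R.from_matrix(np.c_[x,np.cross(z,x),z])
    print('t',round(s['time'],2),'tcp',s['tcp_pos'].round(4),'F',s['force'].round(1),'w',round(s['gripper_width'],4),'| shift',d.round(2),'turn',np.degrees((A.inv()*B).as_rotvec()).round(2))
E
python3 - <<'E'
from h import *
go((.455,.06,.40),183.2);go((.455,.06,.323),183.2)
E
```

```text
t 0.1 tcp [0.3024 0.6032 0.4034] F [-1.   0.4 -0.7] w 0.0859 | shift [-37.99 -41.72   0.42] turn [ -0.12  -0.05 -29.83]
t 0.1 tcp [0.3024 0.6032 0.4034] F [-1.   0.4 -0.7] w 0.0859 | shift [-37.99 -41.7    8.12] turn [ -0.12  -0.05 -29.83]
```

```bash
python3 -m crank '-3 -3.3 0 0 0 -4;-6 -6.6 0 0 0 -8;-9 -9.9 0 0 0 -12;-12 -13.2 0 0 0 -16;-15 -16.5 0 0 0 -20;-18 -19.8 0 0 0 -24;-21 -23.1 0 0 0 -28;-24 -26.4 1 0 0 -29.8' 1 30; python3 - <<'E'
from h import *
go((.455,.06,.323),183.2)
E
```

```text
time: 0.9
tcp_pos: [0.399, 0.2582, 0.3958]
tcp_rot: [-0.091, 3.137, 0.001]
force: [1.5, -0.2, -0.7]
gripper_width: 0.0002
t 0.9 tcp [0.399  0.2582 0.3958] F [ 1.5 -0.2 -0.7] w 0.0002 | shift [ -4.43 -20.12   7.27] turn [0.05 0.16 0.11]
```

```bash
python3 -m crank '-0.7 -3.5 1 0 0 0;-1.4 -7 2 0 0 0;-2.1 -10.5 3.5 0 0 0;-2.9 -14 5 0 0 0;-3.6 -17.5 6.2 0 0 0;-4.4 -20.1 7.3 0 0 0;-4.4 -20.1 7.3 0 0 0' ; python3 - <<'E'
from h import *
go((.53,-.02,.323),183.2)
s=grab_frame('scene');crop(s,290,60,450,240,4,'pics/s3.png')
E
```

```text
time: 1.6
tcp_pos: [0.4538, 0.0593, 0.3198]
tcp_rot: [0.08, -3.137, 0.0]
force: [0.6, 0.6, 0.1]
gripper_width: 0.0002
t 1.6 tcp [0.4538 0.0593 0.3198] F [0.6 0.6 0.1] w 0.0002 | shift [-7.2  -8.3  -0.34] turn [-0.01 -0.2  -0.27]
```

View pics/s3.png

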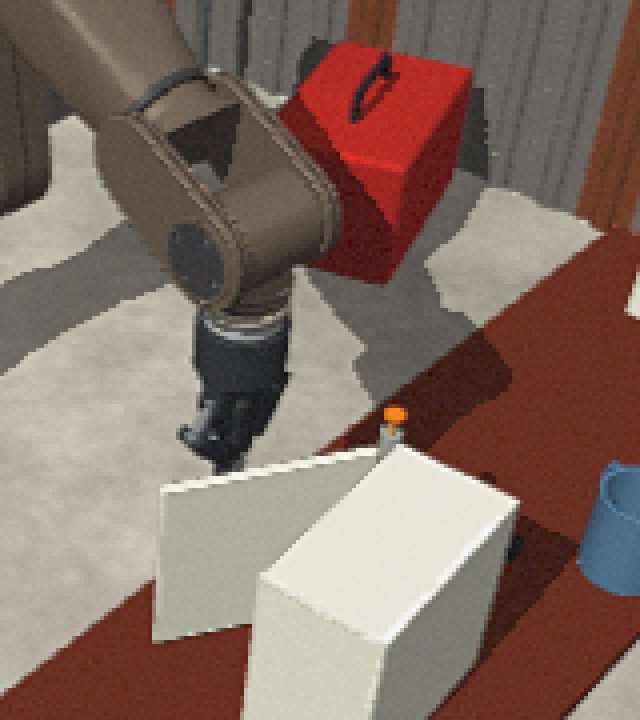

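The fingers are in front of the door's outer face at about (228,465) in the crop, with the door still untouched. Now I push.

```bash
python3 -m crank '-1 -1.2 0 0 0 0;-2 -2.4 0 0 0 0;-3 -3.5 0 0 0 0;-4 -4.7 0 0 0 0;-5 -5.9 0 0 0 0;-6 -7 0 0 0 0;-7.2 -8.3 0 0 0 0;-7.5 -8.3 0 0 0 0' ; python3 - <<'E'
from h import *
go((.545,-.02,.323),183.2)
s=grab_frame('scene');crop(s,290,60,450,240,4,'pics/s4.png')
t=grab_frame('top');crop(t,190,90,350,200,5,'pics/t4.png')
E
```

```text
time: 2.45
tcp_pos: [0.5346, -0.0189, 0.3218]
tcp_rot: [-0.084, 3.14, -0.002]
force: [-0.6, -0.2, 0.0]
gripper_width: 0.0
t 2.45 tcp [ 0.5346 -0.0189  0.3218] F [-0.6 -0.2  0. ] w 0.0 | shift [-1.03 -0.16 -0.12] turn [-0.07  0.05 -0.12]
```

View pics/s4.png

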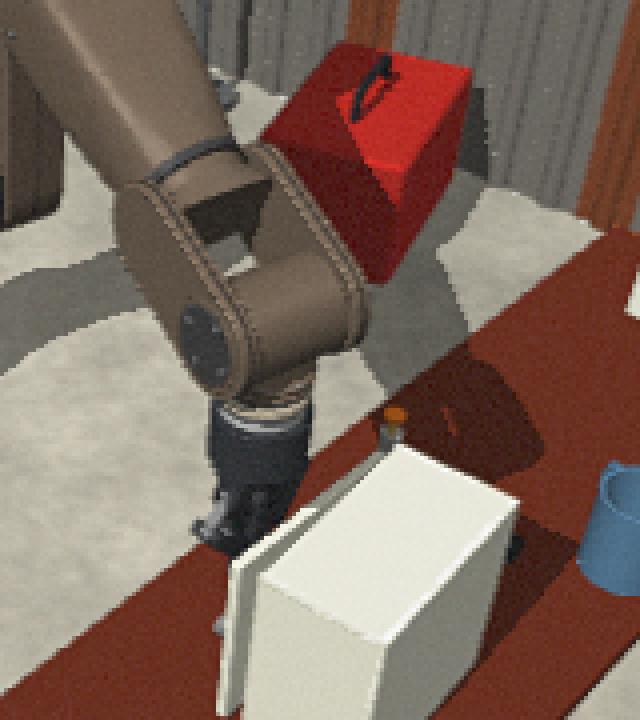

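View pics/t4.png

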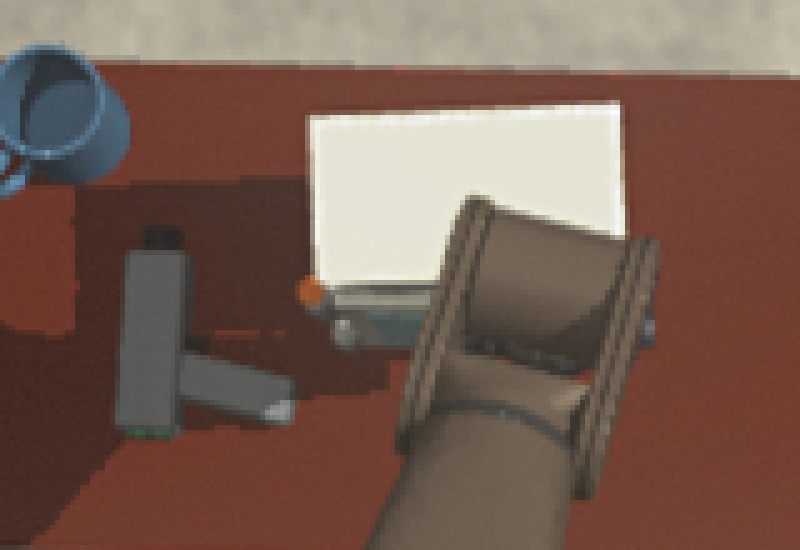

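The door is nearly shut, with a small gap left at its free edge at about (245,565). I go on in small steps until the force rises at the stop.

```bash
python3 -m crank '-0.3 0 0 0 0 0;-0.6 0 0 0 0 0;-0.8 0 0 0 0 0;-1 0 0 0 0 0;-1 0 0 0 0 0'
```

```text
time: 3.05
tcp_pos: [0.5434, -0.0164, 0.3218]
tcp_rot: [-0.087, 3.14, 0.0]
force: [-0.5, 0.5, -1.0]
gripper_width: 0.0002
```

```bash
python3 -m crank '-0.2 0 0 0 0 0;-0.3 0 0 0 0 0;-0.4 0 0 0 0 0;-0.4 0 0 0 0 0'
```

```text
time: 3.45
tcp_pos: [0.5473, -0.0164, 0.3218]
tcp_rot: [-0.087, 3.14, 0.0]
force: [0.4, 0.9, -0.4]
gripper_width: -0.0
```

```bash
python3 -m crank '-0.15 0 0 0 0 0;-0.3 0 0 0 0 0;-0.3 0 0 0 0 0'; python3 -m crank '-0.15 0 0 0 0 0;-0.3 0 0 0 0 0;-0.3 0 0 0 0 0'
```

```text
time: 3.75
tcp_pos: [0.5495, -0.0161, 0.3214]
tcp_rot: [0.088, -3.135, -0.001]
force: [-7.1, 0.6, 2.2]
gripper_width: -0.0001
time: 4.05
tcp_pos: [0.551, -0.016, 0.3211]
tcp_rot: [0.092, -3.125, -0.001]
force: [-17.8, -1.6, 9.1]
gripper_width: 0.0001
```

```bash
python3 - <<'E'
from h import *
t=cv2.imread('pics/top0.png')[:,:,::-1]
h=cv2.cvtColor(t,cv2.COLOR_RGB2HSV);m=cv2.inRange(h,np.array((8,80,120)),np.array((25,200,255)))
m[:189]=0;m[:, :380]=0;m[222:]=0;m[:,405:]=0
ys,xs=np.nonzero(m);print(len(xs),xs.min(),xs.max(),ys.min(),ys.max())
P=[]
for y in np.unique(ys):
    P.append(onz('top',xs[ys==y].mean(),y,.062))
P=np.array(P[1:-1]);k=np.polyfit(P[:,0],P[:,1],1);print(k,np.degrees(np.arctan(k[0])),'y at x=.508,.453',np.polyval(k,[.508,.453]))
go((.49,-.03,.323),184);go((.453,-.336,.24),184)
E
python3 -m crank '2 -0.2 0 0 0 0;4 -0.5 -1 0 0 0;5.5 -1 -3.5 0 0 0;5.5 -4 -6 0 0 0;6 -8 -6 0 0 0' -1
```

```text
197 390 397 189 219
[ 0.068159   -0.37052029] 3.899192655727153 y at x=.508,.453 [-0.33589551 -0.33964426]
t 4.05 tcp [ 0.551  -0.016   0.3211] F [-17.8  -1.6   9.1] w 0.0001 | shift [ 6.17 -1.05 -0.09] turn [ 0.05 -0.85 -0.65]
t 4.05 tcp [ 0.551  -0.016   0.3211] F [-17.8  -1.6   9.1] w 0.0001 | shift [ 11.53 -31.38   8.26] turn [ 0.05 -0.85 -0.65]
time: 4.55
tcp_pos: [0.4986, -0.0994, 0.3866]
tcp_rot: [-0.091, 3.131, -0.006]
force: [0.7, -1.2, 0.2]
gripper_width: 0.0723
```

```bash
python3 - <<'E'
from h import *
go((.453,-.337,.30),184);go((.453,-.337,.21),184)
E
```

```text
t 4.55 tcp [ 0.4986 -0.0994  0.3866] F [ 0.7 -1.2  0.2] w 0.0723 | shift [  6.02 -23.42   8.69] turn [-0.23  0.53 -0.67]
t 4.55 tcp [ 0.4986 -0.0994  0.3866] F [ 0.7 -1.2  0.2] w 0.0723 | shift [  6.1  -23.38  17.69] turn [-0.23  0.53 -0.67]
```

```bash
python3 -m crank '1 -4 1 0 0 0;2 -8 2 0 0 0;3 -12 4 0 0 0;4 -16 6 0 0 0;5 -20 7.5 0 0 -0.7;6 -23.4 8.7 0 0 -0.7;6 -23.4 8.7 0 0 -0.7;6 -23.4 8.7 0 0 -0.7' ; python3 - <<'E'
from h import *
go((.453,-.337,.21),184)
s=grab_frame('scene');crop(s,200,160,340,310,4,'pics/s5.png')
t=grab_frame('top');crop(t,340,110,460,230,5,'pics/t5.png')
E
```

```text
time: 5.35
tcp_pos: [0.4506, -0.3368, 0.2944]
tcp_rot: [-0.103, 3.14, 0.001]
force: [0.3, -0.1, -0.1]
gripper_width: 0.0856
t 5.35 tcp [ 0.4506 -0.3368  0.2944] F [ 0.3 -0.1 -0.1] w 0.0856 | shift [-0.24 -0.04  8.44] turn [ 0.04  0.   -0.24]
```

View pics/s5.png

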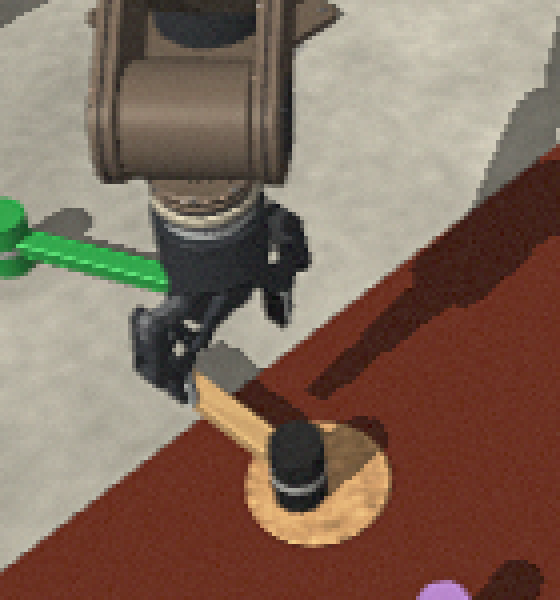

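View pics/t5.png

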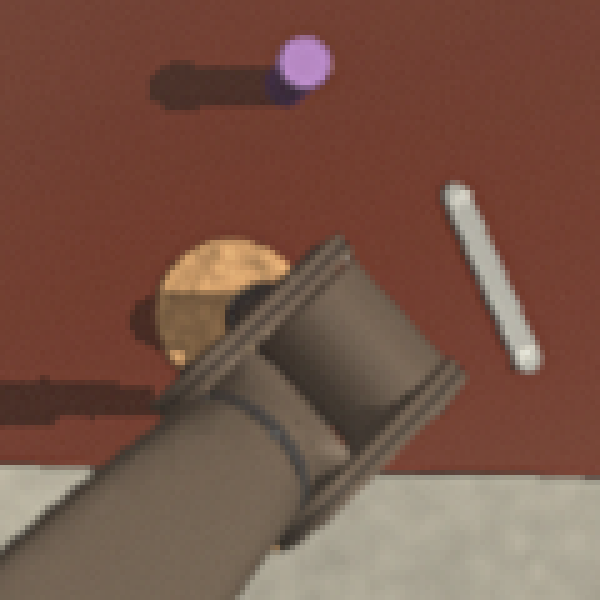

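The open jaws straddle the handle: one finger is at (185,385) and the other at (285,310), with the handle between them. Now I descend and grip.

```bash
python3 -m crank '-0.2 0 2.5 0 0 0;-0.2 0 5 0 0 0;-0.2 0 7 0 0 0;-0.2 0 8.4 0 0 0;-0.2 0 8.4 0 0 0' ; python3 -m crank '0 0 0 0 0 0;0 0 0 0 0 0;0 0 0 0 0 0;0 0 0 0 0 0;0 0 0 0 0 0;0 0 0 0 0 0' 1 110;python3 - <<'E'
from h import *
go((.453,-.337,.21),184)
s=grab_frame('scene');crop(s,200,160,340,310,4,'pics/s6.png')
E
```

```text
time: 5.95
tcp_pos: [0.4526, -0.3345, 0.2091]
tcp_rot: [0.108, -3.137, -0.004]
force: [0.5, 0.2, 0.6]
gripper_width: 0.0859
time: 6.55
tcp_pos: [0.453, -0.3364, 0.2118]
tcp_rot: [-0.106, 3.139, -0.002]
force: [-1.7, 0.3, 5.5]
gripper_width: 0.0202
t 6.55 tcp [ 0.453  -0.3364  0.2118] F [-1.7  0.3  5.5] w 0.0202 | shift [ 0.   -0.06  0.18] turn [-0.06  0.04 -0.13]
```

View pics/s6.png

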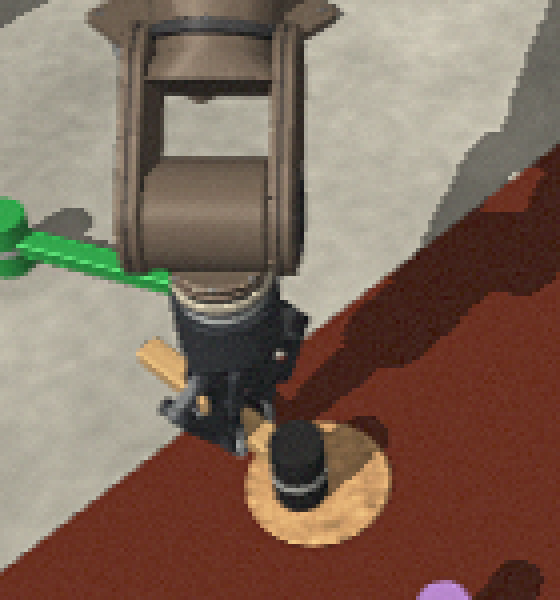

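Width 20 mm: the handle is held. I lift and carry the mallet towards the pin, high above the cabinet.

```bash
python3 -m crank '0 0 -2 0 0 0;0 0 -5 0 0 0;0 0 -9 0 0 0;0 0 -13 0 0 0;0 0 -17 0 0 0;0 0 -21 0 0 0;0 0 -25 0 0 0;0 0 -25 0 0 0'; python3 - <<'E'
from h import *
go((.502,.134,.46),184)
s=grab_frame('scene');crop(s,200,110,340,260,4,'pics/s7.png')
E
```

```text
time: 7.4
tcp_pos: [0.4532, -0.3365, 0.4674]
tcp_rot: [-0.106, 3.132, -0.014]
force: [-0.2, -0.5, -1.0]
gripper_width: 0.0199
t 7.4 tcp [ 0.4532 -0.3365  0.4674] F [-0.2 -0.5 -1. ] w 0.0199 | shift [-8.04 46.62  0.37] turn [-0.53  0.42 -0.14]
```

View pics/s7.png

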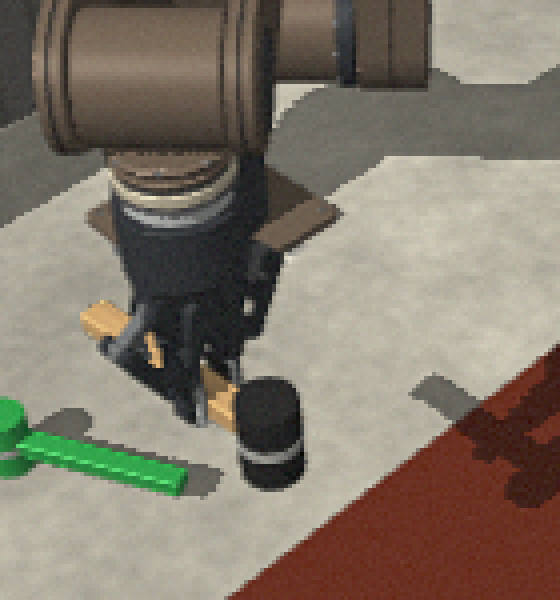

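The mallet is held level and upright, with its head at (270,430) in the crop. I carry it over.

```bash
python3 -m crank '-0.5 3 0.2 0 0 0;-1.2 7 0.3 0 0 0;-1.9 11 0.4 0 0 0;-2.6 15 0.4 0 0 0;-3.3 19 0.4 0 0 0;-4 23 0.4 0 0 0;-4.7 27 0.4 0 0 0;-5.4 31 0.4 0 0 0';python3 -m crank '-0.6 4 0 0 0 0;-1.2 7.5 0 0 0 0;-1.8 10 0 0 0 0;-1.9 11 0 0 0 0;-1.9 11 0 0 0 0'; python3 - <<'E'
from h import *
go((.502,.134,.46),184)
s=grab_frame('scene');crop(s,310,80,450,230,4,'pics/s8.png')
t=grab_frame('top');crop(t,190,90,310,210,5,'pics/t8.png')
E
```

```text
time: 8.25
tcp_pos: [0.4851, -0.0214, 0.4529]
tcp_rot: [0.105, -3.134, -0.003]
force: [0.6, -0.2, -2.1]
gripper_width: 0.02
time: 8.75
tcp_pos: [0.4969, 0.0888, 0.4539]
tcp_rot: [0.109, -3.135, -0.0]
force: [-0.5, -0.2, -1.9]
gripper_width: 0.0196
t 8.75 tcp [0.4969 0.0888 0.4539] F [-0.5 -0.2 -1.9] w 0.0196 | shift [-0.82  4.48 -0.61] turn [ 0.01 -0.3  -0.01]
```

View pics/s8.png

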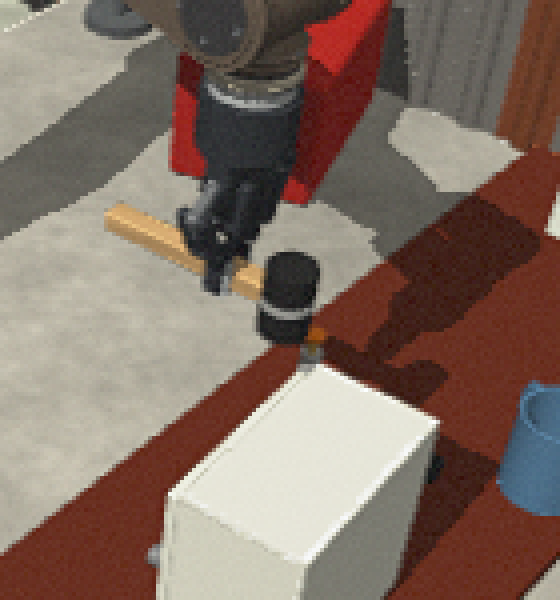

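View pics/t8.png

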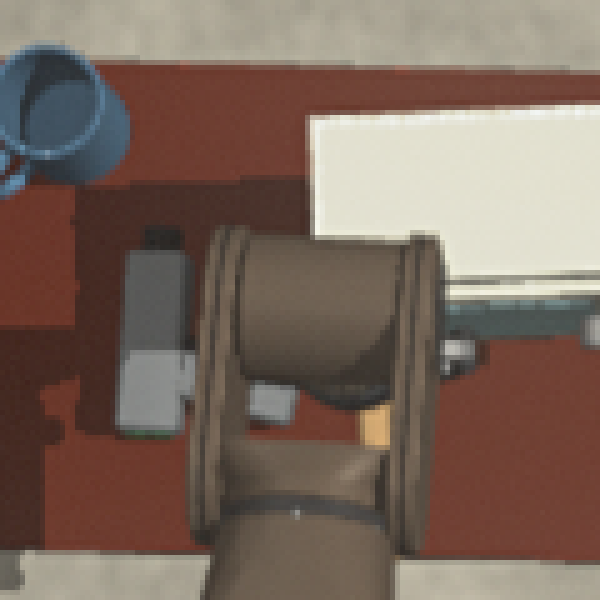

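The head is short of the pin and a little to its right: its top is at (292,271) in the crop, and the pin shows beside its lower face at (317,335). The door is shut flush. I check the offset of the head from the TCP.

```bash
python3 - <<'E'
from h import *
np.set_printoptions(precision=4,suppress=True)
p=state()['tcp_pos'];print(p)
print(onz('scene',382.5,147.25,.326)-p)
# predict
h=p+np.array([.055*np.cos(.068),.055*np.sin(.068),0])
for z in(.326,.266): print(proj('scene',[h[0],h[1],z]),'crop',(proj('scene',[h[0],h[1],z])+.5-[310,80])*4)
for z in (.239,.237,.235): print('pin',proj('scene',[.556,.138,z]),proj('top',[.556,.138,z]))
E
```

```text
[0.4971 0.0873 0.455 ]
[ 0.0604 -0.0022 -0.129 ]
[382.159  145.6469] crop [290.6361 264.5878]
[379.5189 161.3816] crop [280.0755 327.5262]
pin [388.0098 161.9506] [251.3176 147.2305]
pin [387.9181 162.4367] [251.4048 147.338 ]
pin [387.8266 162.9217] [251.4918 147.4452]
```

```bash
python3 -m crank '-0.2 2.5 0 0 0 0;-0.5 4.9 0 0 0 0;-0.5 4.9 0 0 0 0;-0.5 4.9 0 0 0 0'; python3 - <<'E'
from h import *
go((.499,.137,.46),184)
s=grab_frame('scene');crop(s,340,110,440,200,6,'pics/s9.png')
t=grab_frame('top');crop(t,190,90,310,210,5,'pics/t9.png')
p=state()['tcp_pos']
for z in(.129,.189): q=[p[0]+.057,p[1]+.001,p[2]-z];print((proj('scene',q)+.5-[340,110])*6)
E
```

```text
time: 9.25
tcp_pos: [0.499, 0.1362, 0.4563]
tcp_rot: [0.105, -3.139, 0.001]
force: [0.0, -0.4, -2.6]
gripper_width: 0.0199
t 9.25 tcp [0.499  0.1362 0.4563] F [ 0.  -0.4 -2.6] w 0.0199 | shift [-0.    0.08 -0.37] turn [-0.05 -0.05 -0.17]
[315.61758864 179.31068268]
[297.90161431 273.36943597]
```

View pics/s9.png

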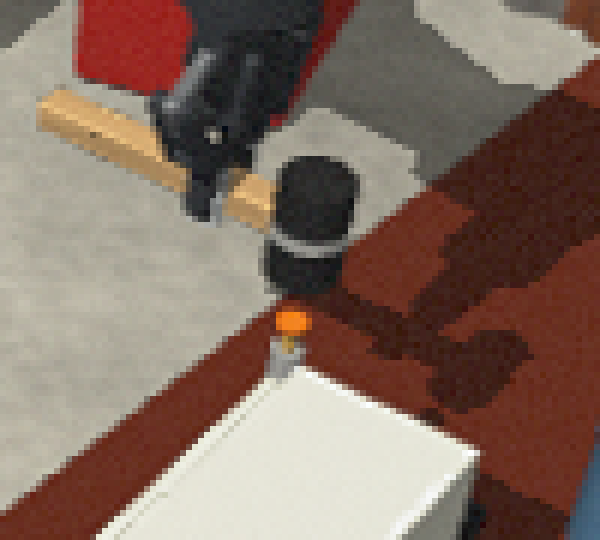

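View pics/t9.png

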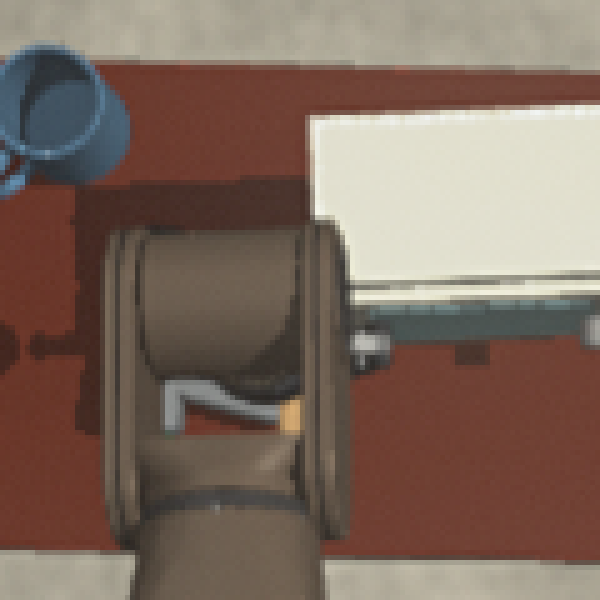

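The head's axis lies right over the orange head: the face centre is near (300,272), the pin top at (293,319), and projecting straight down lands on it. First blow.

```bash
python3 -m crank '0 0 1 0 0 0;0 0 2.5 0 0 0;0 0 4 0 0 0;0 0 4.5 0 0 0;0 0 2 0 0 0;0 0 0 0 0 0;0 0 0 0 0 0'; python3 - <<'E'
from h import *
go((.499,.137,.456),184)
s=grab_frame('scene');crop(s,340,110,440,200,6,'pics/s10.png')
print(blob(s,(3,150,120),(18,255,255),(370,150,400,180)))
E
```

```text
time: 10.05
tcp_pos: [0.4994, 0.1372, 0.459]
tcp_rot: [-0.106, 3.135, 0.001]
force: [-0.2, 0.0, -1.4]
gripper_width: 0.0198
t 10.05 tcp [0.4994 0.1372 0.459 ] F [-0.2  0.  -1.4] w 0.0198 | shift [ 0.04 -0.02  0.3 ] turn [ 0.02  0.27 -0.12]
[([387.91, 166.57], [385, 165, 7, 4, 23])]
```

View pics/s10.png

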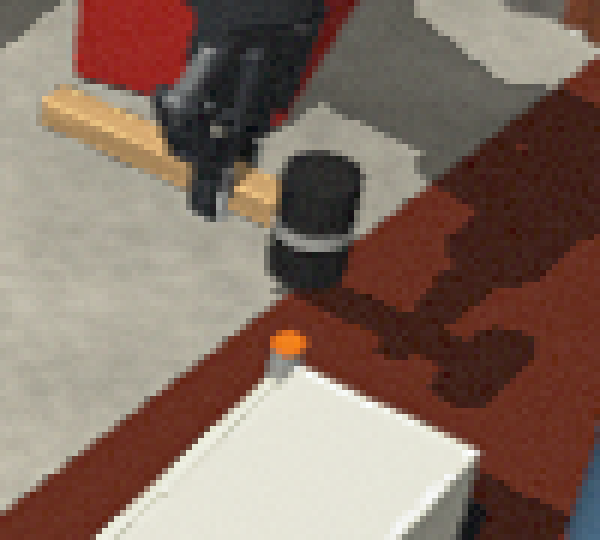

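The pin dropped by about 3.5 px (~14 mm) and looks nearly or fully home. A second, slightly deeper brisk blow makes sure of it.

```bash
python3 -m crank '0 0 1 0 0 0;0 0 2.5 0 0 0;0 0 4 0 0 0;0 0 5.2 0 0 0;0 0 2.5 0 0 0;0 0 0 0 0 0;0 0 -1 0 0 0;0 0 -1 0 0 0'; python3 - <<'E'
from h import *
go((.499,.137,.456),184)
s=grab_frame('scene');crop(s,340,110,440,200,6,'pics/s11.png')
print(blob(s,(3,150,120),(18,255,255),(370,150,400,180)))
for dz in (0,-.0135,): print(proj('scene',[.556,.138,.236+dz]))
E
```

```text
time: 10.9
tcp_pos: [0.4991, 0.1371, 0.4671]
tcp_rot: [-0.106, 3.138, 0.0]
force: [0.3, 0.1, -3.4]
gripper_width: 0.0199
t 10.9 tcp [0.4991 0.1371 0.4671] F [ 0.3  0.1 -3.4] w 0.0199 | shift [ 0.01 -0.01  1.11] turn [-0.    0.1  -0.13]
[([388.0, 166.5], [385, 165, 7, 4, 24])]
[387.87231434 162.67935442]
[387.25953797 165.92709234]
```

View pics/s11.png

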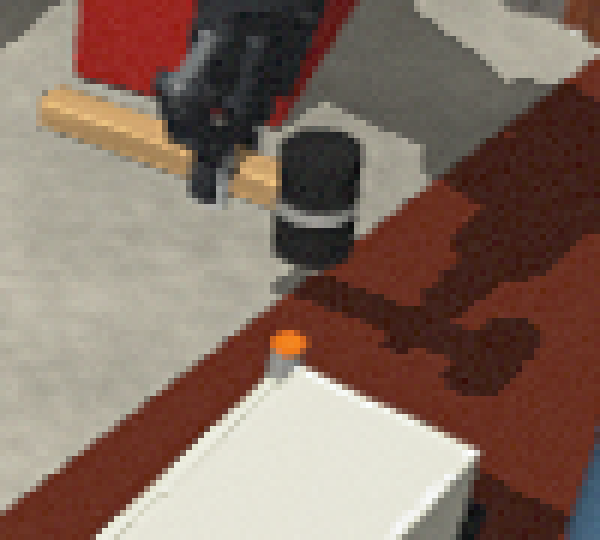

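The pin is unchanged at row 166.5. One more blow, with the call ending at the bottom so that force and height show whether it is on the hard stop.

```bash
python3 -m crank '0 0 1.5 0 0 0;0 0 3 0 0 0;0 0 4.5 0 0 0;0 0 6 0 0 0'; python3 -m crank '0 0 -3 0 0 0;0 0 -6 0 0 0;0 0 -6 0 0 0;0 0 -6 0 0 0'; python3 - <<'E'
from h import *
go((.499,.137,.456),184)
s=grab_frame('scene');crop(s,340,110,440,200,6,'pics/s12.png')
print(blob(s,(3,150,120),(18,255,255),(370,150,400,180)))
E
```

```text
time: 11.35
tcp_pos: [0.4983, 0.1371, 0.4042]
tcp_rot: [0.106, -3.134, 0.0]
force: [-24.6, -0.3, 29.5]
gripper_width: 0.0201
time: 11.75
tcp_pos: [0.4989, 0.1371, 0.4658]
tcp_rot: [0.106, -3.14, 0.0]
force: [0.0, 0.8, -3.2]
gripper_width: 0.0199
t 11.75 tcp [0.4989 0.1371 0.4658] F [ 0.   0.8 -3.2] w 0.0199 | shift [-0.01 -0.01  0.98] turn [-0.   -0.01 -0.13]
[([388.0, 166.5], [385, 165, 7, 4, 24])]
```

View pics/s12.png

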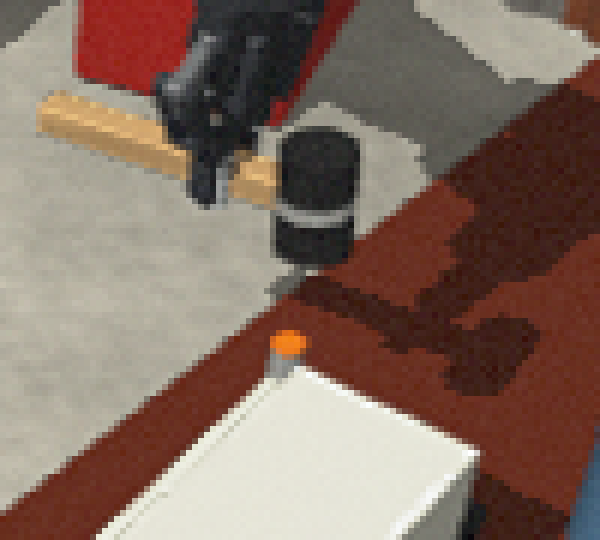

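30 N on the pin (far above its 8 N grip) did not move it further, so it is home. The mallet seems pitched a few degrees in the grip (head up). I measure that before placing.

```bash
python3 - <<'E'
from h import *
a=grab_frame('scene')
crop(a,340,115,405,165,12,'pics/s13.png')
E
```

```text
(no output)
```

View pics/s13.png

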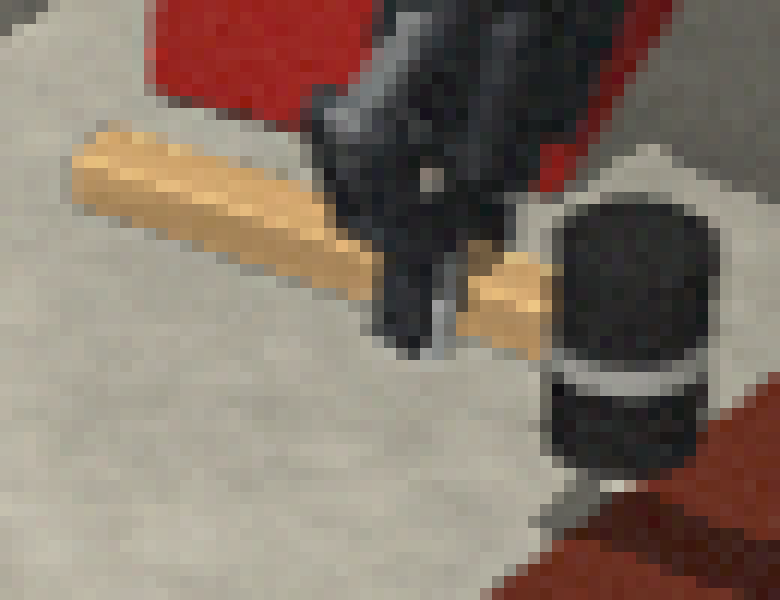

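```bash
python3 - <<'E'
from h import *
np.set_printoptions(precision=4,suppress=True)
p=state()['tcp_pos'];yaw=np.radians(4)
ax=np.array([np.cos(yaw),np.sin(yaw),0]);n=np.array([-ax[1],ax[0],0])
def onpl(u,v,off):
    o,d=ray('scene',u,v);return o+d*((p+n*off-o)@n)/(d@n)
for nm,a,b in (('up',(75,160),(548,312)),('lo',(75,202),(545,358))):
    P=[onpl(x/12+339.5,y/12+114.5,-.011)-p for x,y in (a,b)]
    d=P[1]-P[0];print(nm,P[0]@ax,P[0][2],P[1]@ax,P[1][2],'pitch',np.degrees(np.arctan2(d[2],d@ax)))
# same on initial s9: 6x crop 340,110 : approximate near upper edge
E
```

```text
up -0.1101491348850309 -0.1616531695225102 0.03829879196988513 -0.1455081562894608 pitch 6.2070217674430666
lo -0.10905199359914787 -0.17487787091821116 0.039685077955326366 -0.15931673993931117 pitch 5.972655647216348
```

Pitch is 6° head-up in the grip, so I tilt the tool +6° about its y to level it, and carry it back over the mat.

```bash
python3 - <<'E'
from h import *
go((.4715,-.327,.455),184)
E
python3 -m crank '-0.2 -3 0 0 1 0;-0.3 -7 0 0 2 0;-0.3 -11 0.2 0 3 0;-0.1 -15 0.4 0 4 0;0.3 -19 0.6 0 5 0;1 -23 0.8 0 6 0;2 -27 1 0 6 0;3 -31 1 0 6 0'
python3 - <<'E'
from h import *
go((.4715,-.327,.455),184)
E
```

```text
t 11.85 tcp [0.4986 0.1371 0.464 ] F [-0.3  0.1 -3.6] w 0.02 | shift [  5.83 -46.12   0.93] turn [-0.   -0.24 -0.13]
time: 12.65
tcp_pos: [0.4892, -0.1757, 0.4538]
tcp_rot: [0.103, -3.032, 0.002]
force: [0.9, 0.0, -2.2]
gripper_width: 0.02
t 12.65 tcp [ 0.4892 -0.1757  0.4538] F [ 0.9  0.  -2.2] w 0.02 | shift [  2.79 -14.98   0.15] turn [ 0.14 -6.19 -0.12]
```

```bash
python3 -m crank '0.6 -3.5 0 0 0 0;1.3 -7 0 0 0 0;2 -11 0 0 0 0;2.6 -14 0 0 0 0;2.8 -15 0 0 0 0;2.8 -15 0 0 0 0'
python3 - <<'E'
from h import *
go((.4715,-.327,.300),184)
s=grab_frame('scene');crop(s,225,130,305,200,9,'pics/s14.png')
E
```

```text
time: 13.25
tcp_pos: [0.4718, -0.3268, 0.4575]
tcp_rot: [0.099, -3.033, 0.001]
force: [0.4, 0.2, -3.4]
gripper_width: 0.0199
t 13.25 tcp [ 0.4718 -0.3268  0.4575] F [ 0.4  0.2 -3.4] w 0.0199 | shift [-1.64 -0.06 15.66] turn [ 0.16 -6.12 -0.24]
```

View pics/s14.png

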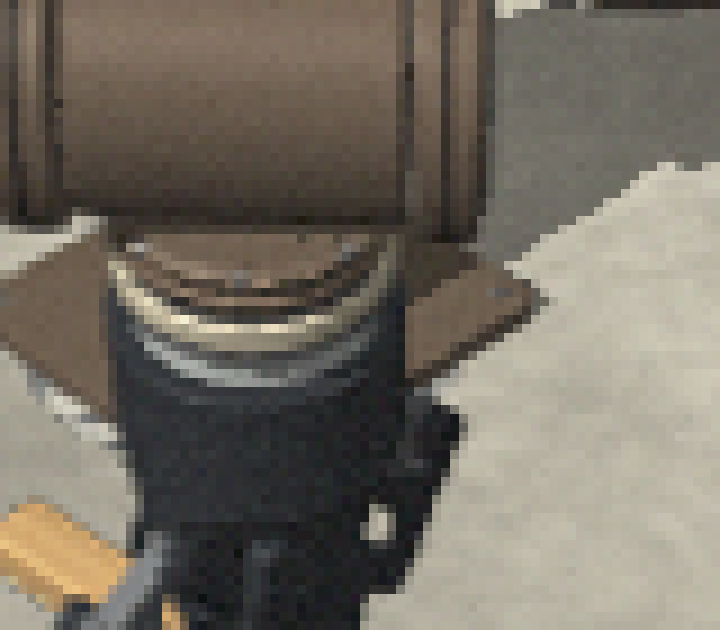

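That crop missed the head. I descend most of the way and look again.

```bash
python3 -m crank '-0.4 0 3.5 0 0 0;-0.8 0 7.5 0 0 0;-1.2 0 11.5 0 0 0;-1.6 0 15 0 0 0;-2 0 19 0 0 0;-2.2 0 21 0 0 0;-2.2 0 21 0 0 0'
python3 - <<'E'
from h import *
go((.4715,-.327,.212),184)
s=grab_frame('scene');crop(s,225,200,315,290,8,'pics/s15.png')
E
```

```text
time: 14.0
tcp_pos: [0.4712, -0.3227, 0.244]
tcp_rot: [0.106, -3.029, -0.006]
force: [0.3, 0.7, -2.5]
gripper_width: 0.0199
t 14.0 tcp [ 0.4712 -0.3227  0.244 ] F [ 0.3  0.7 -2.5] w 0.0199 | shift [-0.35 -0.45  3.18] turn [ 0.43 -6.36 -0.  ]
```

View pics/s15.png

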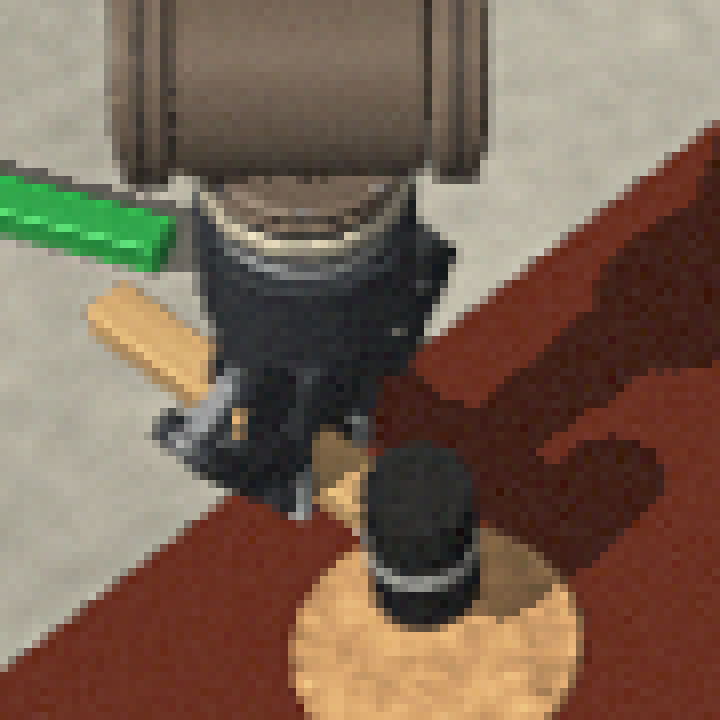

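The head is upright above the mat: its face is at about (425,600), with the mat centre near (436,645). I lower it gently.

```bash
python3 -m crank '-0.1 -0.2 1 0 0 0;-0.2 -0.2 2 0 0 0;-0.3 -0.2 2.6 0 0 0;-0.3 -0.2 2.9 0 0 0;-0.3 -0.2 2.9 0 0 0'; python3 -m crank '0 0 0.2 0 0 0;0 0 0.2 0 0 0'
```

```text
time: 14.55
tcp_pos: [0.4721, -0.3277, 0.2189]
tcp_rot: [0.102, -3.035, 0.004]
force: [-0.7, 0.1, -2.5]
gripper_width: 0.0199
time: 14.75
tcp_pos: [0.4721, -0.3279, 0.2175]
tcp_rot: [0.102, -3.035, 0.006]
force: [-0.1, -0.5, -2.2]
gripper_width: 0.0198
```

```bash
python3 -m crank '0 0 0.2 0 0 0;0 0 0.2 0 0 0'
```

```text
time: 14.95
tcp_pos: [0.4718, -0.3277, 0.2153]
tcp_rot: [0.102, -3.035, 0.005]
force: [-0.9, -0.1, -2.0]
gripper_width: 0.0198
```

```bash
python3 -m crank '0 0 0.2 0 0 0;0 0 0.2 0 0 0';python3 -m crank '0 0 0.2 0 0 0;0 0 0.2 0 0 0'
```

```text
time: 15.15
tcp_pos: [0.4715, -0.3277, 0.2131]
tcp_rot: [0.103, -3.035, 0.005]
force: [0.0, 0.6, -2.4]
gripper_width: 0.0199
time: 15.35
tcp_pos: [0.4713, -0.3277, 0.2111]
tcp_rot: [0.103, -3.035, 0.005]
force: [0.3, -0.1, -2.5]
gripper_width: 0.0203
```

```bash
python3 -m crank '0 0 0.1 0 0 0;0 0 0.1 0 0 0';python3 -m crank '0 0 0.1 0 0 0;0 0 0.1 0 0 0';python3 -m crank '0 0 0.1 0 0 0;0 0 0.1 0 0 0'
```

```text
time: 15.55
tcp_pos: [0.4714, -0.3278, 0.2104]
tcp_rot: [0.102, -3.035, 0.005]
force: [-0.5, -0.3, -2.0]
gripper_width: 0.02
time: 15.75
tcp_pos: [0.4714, -0.328, 0.2102]
tcp_rot: [0.103, -3.035, 0.005]
force: [-3.3, 2.0, 2.7]
gripper_width: 0.0198
time: 15.95
tcp_pos: [0.4714, -0.328, 0.2101]
tcp_rot: [0.103, -3.035, 0.005]
force: [-4.0, 3.1, 8.1]
gripper_width: 0.0196
```

Contact felt (+10 N). I release slowly by a partial opening, then open fully.

```bash
python3 -m crank '0 0 0 0 0 0;0 0 0 0 0 0;0 0 0 0 0 0;0 0 0 0 0 0' 0.3 20; python3 -m crank '0 0 0 0 0 0;0 0 0 0 0 0;0 0 0 0 0 0;0 0 0 0 0 0' -1;python3 - <<'E'
from h import *
s=grab_frame('scene');crop(s,225,200,315,290,8,'pics/s16.png')
E
```

```text
time: 16.35
tcp_pos: [0.4712, -0.3278, 0.2082]
tcp_rot: [0.103, -3.035, 0.006]
force: [0.5, -0.4, -0.4]
gripper_width: 0.03
time: 16.75
tcp_pos: [0.4711, -0.3278, 0.2084]
tcp_rot: [0.102, -3.035, 0.005]
force: [-0.6, -0.5, -0.1]
gripper_width: 0.0852
```

View pics/s16.png

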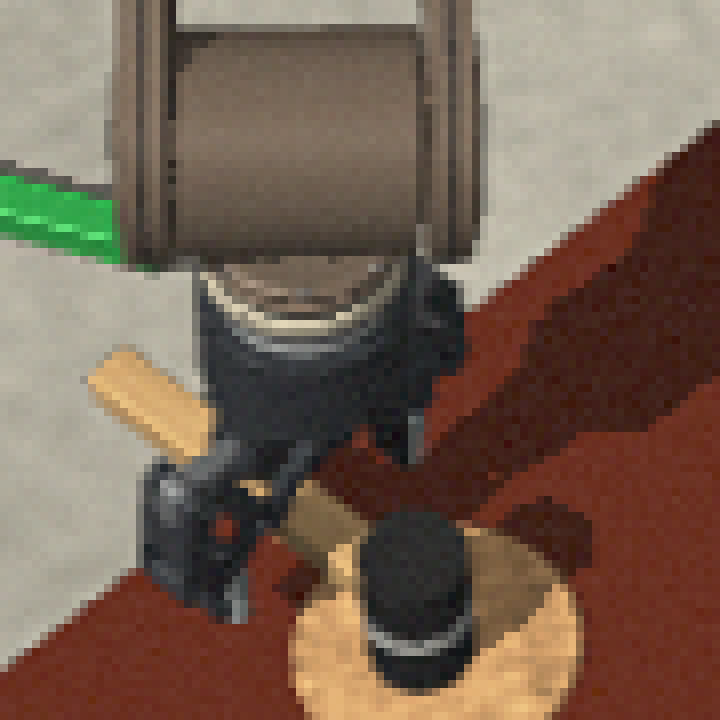

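The mallet stands upright and level on the mat (base at about (420,660)), with the jaws clear on both sides. I lift straight up, then aside for an unobstructed check.

```bash
python3 -m crank '0 0 -2 0 0 0;0 0 -5 0 0 0;0 0 -9 0 0 0;0 0 -13 0 0 0;0 0 -17 0 0 0;0 3 -19 0 0 0;0 6 -19 0 0 0;0 10 -19 0 0 0'; python3 -m crank '0 4 0 0 0 0;0 8 0 0 0 0;0 12 0 0 0 0;0 16 0 0 0 0;0 16 0 0 0 0;0 16 0 0 0 0'; python3 - <<'E'
from h import *
s=grab_frame('scene');t=grab_frame('top')
cv2.imwrite('pics/s17.png',s[:,:,::-1]);cv2.imwrite('pics/t17.png',t[:,:,::-1])
crop(t,350,140,450,230,6,'pics/t17z.png');crop(s,310,140,430,270,5,'pics/s17z.png')
print(blob(s,(3,150,120),(18,255,255),(370,150,400,180)))
E
```

```text
time: 17.6
tcp_pos: [0.4842, -0.2265, 0.3989]
tcp_rot: [0.1, -3.038, 0.008]
force: [0.7, 0.3, -0.4]
gripper_width: 0.0852
time: 18.2
tcp_pos: [0.4733, -0.0664, 0.3975]
tcp_rot: [0.106, -3.036, 0.007]
force: [0.1, 0.6, -0.6]
gripper_width: 0.0853
[([387.77, 166.59], [385, 165, 7, 4, 22])]
```

View pics/s17.png

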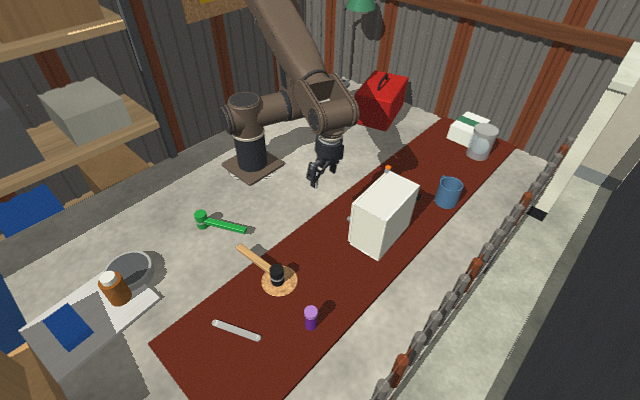

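View pics/t17.png

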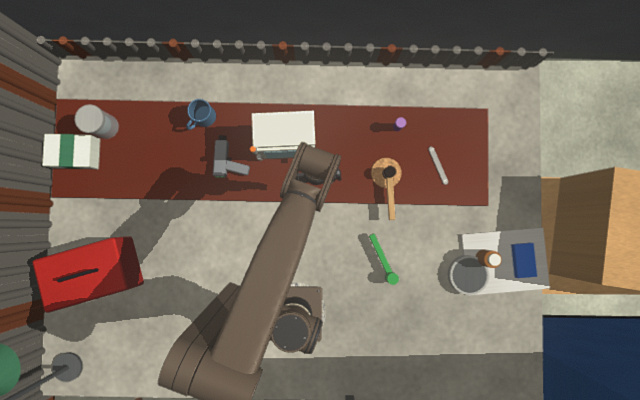

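View pics/t17z.png

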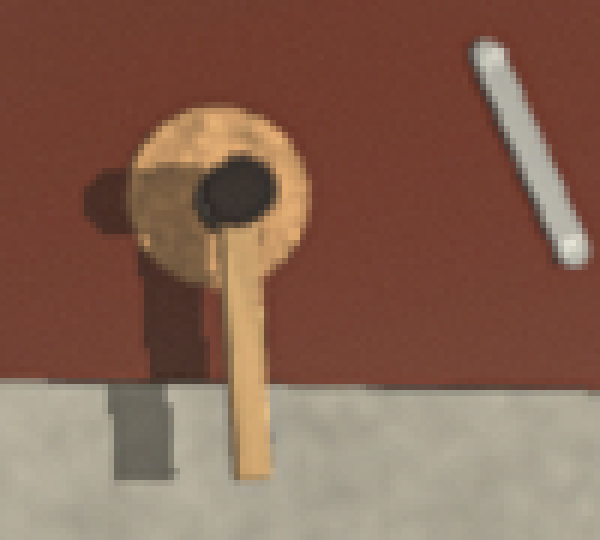

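View pics/s17z.png

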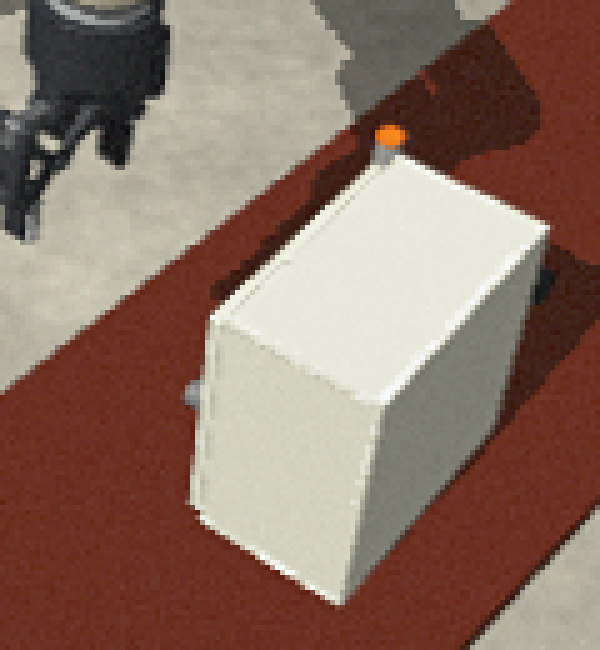

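The door is flush, and the orange head sits on the barrel at (387.8,166.6). The mallet stands upright inside the mat disc, and the other things are in their starting pixels. The robot is clear of everything, so I hand in.

```bash
python3 -c "
from plant import *
print(hand_in())"
```

```text
the job is handed in; nothing more can be done
None
```

The job is done and handed in at about 18.3 s. The door is shut, the pin is home, and the mallet is back upright on the mat.

- **Door:** I pushed it shut with the closed fingers until the push force rose to about 18 N at the stop. The last pictures show it flush.
- **Pin:** The first mallet blow, at about 150 mm/s, drove it down roughly 14 mm. Two more blows moved it no further. The last one reached about 30 N, well above the pin's 8 N grip, so it is on its stop. No stem shows between head and barrel.
- **Mallet:** The blows tilted it about 6° in the grip. I levelled it with the tool, set it down until I felt contact, and released it. It stands upright, wholly on the mat, slightly off-centre.
- **Other things:** In the final pictures I saw no change in the position of the other things on the plank. The gripper was open and touching nothing.

No check failed. The fully driven depth rests on the force reading and a 3.5-pixel picture shift, not a direct measurement.

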